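Find the full purifier cartridge by weight and press it home in the gas port

ROBOT

A 6-joint arm with a two-finger parallel gripper is mounted at the origin on the work surface. World frame = base frame: x ahead of the robot, y to its left, z up, the work surface at z = 0. Lengths are in m, angles in rad, forces in N, time in s.
With the tool pointing down it reaches from about 0.225 to 0.875 m from the base axis. Payload 3.4 kg.
Tool frame: the origin (TCP) lies midway between the tips of the shut fingers; the grasp point (between the pads) lies 19 mm behind it (manip.grasp_offset is the distance from the TCP to the grasp point, in m); x points along the fingers, y is the direction in which the jaws open and shut, and the axes are right-handed (so a half turn about x gives the same grasp; the last joint's range is limited). The gripper opens to 85 mm and grips with 20 to 120 N. Pads are 22 mm wide; open, the fingers measure 114 mm over their backs; the gripper's body (76 mm by 85 mm) begins 54 mm behind the grasp point. The pads swing forward as they close: fully open they stand 13 mm farther back than shut.
Start: joints at [-0.121, 0.276, 1.505, -0, 1.361, -0.121], TCP at [0.575, -0, 0.231] pointing down, gripper open.
Joint ranges: [-2.89, 2.89], [-0.75, 2.08], [0.22, 2.7], [-1.18, 4.32], [0.11, 2.71], [-2.7, 2.7]. Speed limits (rad/s): [2.57, 2.57, 3.14, 3.14, 3.14, 3.14].

INTERFACE

Orientations are given as a unit quaternion [w, x, y, z].
In Python, from rig import manip gives the robot as it stands.
- The arm moves only by the shell command python3 -m creep 'ROWS' [OPENING] [FORCE]. ROWS is a JSON object of lists of equal length, an entry for each row: "delta_pos": the shift along the tool's x, y, z in cm, a list of three; "dr": the turn, a rotation vector about the tool's x, y, z in rad, a list of three. In form: {"delta_pos": [[dx, dy, dz], ...], "dr": [[rx, ry, rz], ...]}. A call has 1 to 10 rows; each row is the pose to reach, as a shift and turn from the pose commanded when the call began, along the tool's axes at that moment; what a row does not reach only later rows make up. A row lasts 1/10 s, in which the tool goes at most 50 mm and 8.59 degrees, less where a joint would pass 70% of its speed; a pose out of reach is approached as far as the arm can. A call with a gripper value outside its range is refused whole. OPENING is the opening, from -1 (shut) to 1 (fully open), set as the call begins (- or left out, the last holds). The fingers move at their own pace and stop on an object; FORCE is the grip in N (left out, the last holds). Time passes only in rows, so rows that repeat a pose let the fingers close. It gives the time, the measured TCP pose, the force and the opening at its end, in the units of the state.
- manip.get_state(): the state, without advancing time (a new reading comes with each control period).
- manip.get_image(name): name is "scene" or "side" or "wrist"; returns a dict with "pixels" (420x560x3 uint8, blue, green, red), "depth" (420x560 float32, m along the optical axis (not along the pixel's ray), 0 where there is no reading), "intrinsics" (3x3 intrinsics, pixels), "rvec" (rotation vector, rad) and "tvec" (3), from world to camera coordinates, as OpenCV has them. Camera axes: x right, y down, z forward; pixel columns grow to the right and rows downward; lengths in m; the calibration is good to about 2 mm. A picture is of the moment at which its call begins.
- manip.sign_off(): hands the job in, once; it reports no verdict.
The state is a dict: "clock": time; "qpos": joint angles; "qd": joint speeds; "effort": joint torques, N m; "position": TCP position; "ee_rot": TCP orientation; "contact_force": force on the tool from outside, world axes, zero at the start; "moment": the same for the moment, N m; "width": finger opening in m.
Only numpy, scipy, OpenCV 4.12 (cv2) and the standard library are available. Lean on these libraries where they do the work, as an engineer would, in place of code of your own. Each camera call takes 0.05 s, during which the arm holds its last target. There are 200 camera calls.

TASK

One of the two look-alike sealed cartridges in the rack is full and clearly heavier, the other is used up. Weigh them in the hand, the one at the rack's blue end first and then the one at the orange end: lift each straight up a few centimetres clear of the rack and hold it still for a second, and set the first back in its well before lifting the second. Then press the full one fully home in the white gas port, hold it down on the stop with 10 to 20 N of push for a second, and only then let go, so that it stays home; leave the used-up one standing in the rack, force and tip nothing, and leave the bottle, jar and spanner alone.

Things in the scene. Friction and masses are not known exactly. Their poses are not given: they have to be found in the camera images.
- cartridge_1: Sealed round cartridge upright in one of the rack's wells: steel body 56 mm in diameter, green band, foot bevelled to 48 mm over the lowest 6 mm, shoulder 82 to 90 mm up, white cap 40 mm in diameter from 90 to 140 mm up, gripped there from above. Origin: centre of underside, z up.
- cartridge_2: The other cartridge, same looks, size and origin. Either may be in either well and either may be the full one. The used-up one weighs 0.21 to 0.29 kg, the full one 0.60 to 0.74 kg.
- rack: Fixed aluminium rack, 100 x 230 x 36 mm high, with two round wells 120 mm apart along its y axis; the 15 mm strip at its +y end is blue, the one at its -y end is orange. Origin: centre of its underside.
- well_blue (a point): Centre of the floor of the well nearest the rack's blue end. Well: 60 mm in diameter, 26 mm deep, bevelled 3 mm at the mouth, floor 10 mm above the table. A cartridge's underside stands on this floor.
- well_orange (a point): Same for the well nearest the rack's orange end.
- port: Fixed white gas port, block 110 x 110 x 66 mm high, with a vertical round socket in the middle of its top. Origin: centre of its underside.
- port_mouth (a point): Centre of the socket's mouth, level with the block's top, 66 mm above the table. Socket 60 mm in diameter, bevelled 4 mm at the mouth. In it lies the red sliding seat (see joint seat). With a cartridge pressed fully home its underside is 42 mm below the mouth.
- seat (a joint): Travel of the red sprung seat in the port's socket, m: 0 = up, as at the start (top 30 mm below the mouth), 0.012 = on the hard stop (42 mm below). A load of about 8 N (cartridge's weight included) starts it, 11 N brings it to the stop. The full cartridge's weight barely moves it, but keeps it down once on the stop; the used-up one is too light and rises 5 mm or more when let go.
- bottle: Bystander: amber bottle 48 mm in diameter, 100 mm high, standing beyond the work. Origin: centre of underside.
- jar: Bystander: jar 50 mm in diameter, 50 mm high. Origin: centre of underside.
- spanner: Bystander: spanner 150 mm long lying flat along its x axis. Origin: its underside, near mid-length.
Mind the look-alikes: they are no part of the job. What is shaped like the cartridge_2 but purple or yellow is not meant.

How it is judged:
On the way, in this order (a step that is already met when the one before it is completed fails the run):
1. the cartridge at the blue end is held up straight above its well, its underside more than 8 mm above the rack's top, for 0.5 s (((horizontal distance between cartridge_1 and well_blue below 0.04 m and z of cartridge_1 in the frame of rack above 0.044 m) or (horizontal distance between cartridge_2 and well_blue below 0.04 m and z of cartridge_2 in the frame of rack above 0.044 m))), for 0.5 s.
2. then the cartridge at the orange end is held up in the same way above its well for 0.5 s (((horizontal distance between cartridge_1 and well_orange below 0.04 m and z of cartridge_1 in the frame of rack above 0.044 m) or (horizontal distance between cartridge_2 and well_orange below 0.04 m and z of cartridge_2 in the frame of rack above 0.044 m))), for 0.5 s.
3. with the other one standing in the rack, the chosen cartridge is fully home in the port and held on the stop with at least 13.5 N on the port (its weight included) for 0.5 s (value of joint seat above 0.0105 m and ((contact force between cartridge_1 and port above 13.5 N and horizontal distance between cartridge_1 and port_mouth below 0.008 m and z of cartridge_2 in the frame of rack below 0.014 m) or (contact force between cartridge_2 and port above 13.5 N and horizontal distance between cartridge_2 and port_mouth below 0.008 m and z of cartridge_1 in the frame of rack below 0.014 m))), for 0.5 s.
At the end, for the whole second after the job is handed in: One cartridge stands upright at rest in the port, its own weight keeping the seat within 1.5 mm of the stop and its underside at least 39.5 mm below the mouth (only the full one can); the other stands upright at rest in a rack well, within 4 mm of its floor (value of joint seat above 0.0105 m and linear speed of each of cartridge_1, cartridge_2 below 0.02 m/s and angle between each of cartridge_1, cartridge_2's own z axis and vertical below 0.1 rad and ((horizontal distance between cartridge_1 and port_mouth below 0.008 m and z of cartridge_1 in the frame of port_mouth below -0.0395 m and z of cartridge_2 in the frame of rack below 0.014 m and (horizontal distance between cartridge_2 and well_blue below 0.008 m or horizontal distance between cartridge_2 and well_orange below 0.008 m)) or (horizontal distance between cartridge_2 and port_mouth below 0.008 m and z of cartridge_2 in the frame of port_mouth below -0.0395 m and z of cartridge_1 in the frame of rack below 0.014 m and (horizontal distance between cartridge_1 and well_blue below 0.008 m or horizontal distance between cartridge_1 and well_orange below 0.008 m)))); the robot touches nothing.
It fails at once if the port or the rack is loaded with more than 45 N by a cartridge (contact force between any of cartridge_1, cartridge_2 and port above 45 N or contact force between any of cartridge_1, cartridge_2 and rack above 45 N).
It fails at once if a cartridge is let go of in the port's socket while it is not home, or rises again when let go (the wrong one was chosen) ((horizontal distance between cartridge_1 and port_mouth below 0.012 m and z of cartridge_1 in the frame of port_mouth between -0.0385 and -0.02 m and contact force between the fingers and cartridge_1 below 0.3 N) or (horizontal distance between cartridge_2 and port_mouth below 0.012 m and z of cartridge_2 in the frame of port_mouth between -0.0385 and -0.02 m and contact force between the fingers and cartridge_2 below 0.3 N)).
It fails at once if a cartridge is tipped by more than about 35 degrees (angle between any of cartridge_1, cartridge_2's own z axis and vertical above 0.6 rad).
It fails at once if the bottle, jar or spanner is moved by more than 20 mm (distance of any of bottle, jar, spanner from where it was at the start of the episode above 0.02 m).
It also fails if it takes over 72 s, if anything falls off the work surface, if the arm or the gripper's body presses on something with over 40 N, if the wrist force passes 120 N, or if a joint passes its speed limit or range.

## Working session

There is one attempt and no reset: what is moved stays moved. The work goes in short steps, Python scripts to look and compute and a shell command to move; the robot and the scene stay as the last step left them, time stands still between calls to the robot, and variables do not carry over. Pictures are saved under pics/ and viewed, about 8 in all and at most 12, crops included, and the job is handed in when it is done.

```bash
ls; mkdir -p pics
cat > h.py <<'E'
import numpy as np, cv2
from rig import manip
from scipy.spatial.transform import Rotation as R
def grab(n,save):
    im=manip.get_image(n); cv2.imwrite('pics/'+save+'.png',im['pixels']); np.savez('pics/'+save,**im); return im
def load(s): return dict(np.load('pics/'+s+'.npz'))
def cloud(im):
    K=im['intrinsics'];d=im['depth'];v,u=np.indices(d.shape)
    c=np.stack([(u-K[0,2])/K[0,0]*d,(v-K[1,2])/K[1,1]*d,d],-1)
    Rm=cv2.Rodrigues(im['rvec'])[0]
    p=(c-im['tvec'].ravel())@Rm; p[d<=0]=np.nan; return p
def rot(): 
    q=manip.get_state()['ee_rot']; return R.from_quat([q[1],q[2],q[3],q[0]])
E
python3 - <<'E'
from h import *
for n in ('scene','side','wrist'): grab(n,n+'0')
s=manip.get_state(); print(s); print(rot().as_matrix().round(3)); print(manip.grasp_offset)
a=cv2.imread('pics/scene0.png')
E
```

```text
pics
{'clock': 0.15, 'qpos': array([-1.21019498e-01,  2.76471878e-01,  1.50582801e+00, -2.00505901e-05,
        1.36069451e+00, -1.20982017e-01]), 'qd': array([-0.00022145, -0.00273935, -0.00466294, -0.00136663,  0.00154655,
        0.00103074]), 'effort': array([ 9.65923646e-04, -4.17143512e+01, -2.46032345e+01, -1.26433165e-04,
        7.58384820e-03, -3.43765259e-05]), 'position': array([5.74616043e-01, 2.28936071e-05, 2.30631492e-01]), 'ee_rot': array([ 0.49960565,  0.49969716,  0.50037746, -0.50031923]), 'contact_force': array([ 0.86511872, -0.24111016,  0.17335714]), 'moment': array([0.00066772, 0.00501516, 0.04306011]), 'width': 0.08530576728274462}
[[-0.001  1.    -0.   ]
 [ 0.    -0.    -1.   ]
 [-1.    -0.001 -0.   ]]
0.0187
```

View pics/scene0.png

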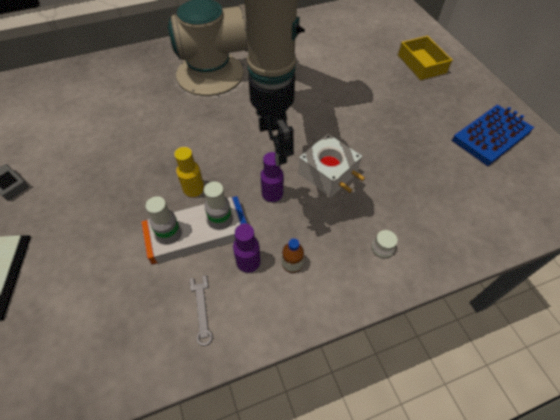

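View pics/side0.png

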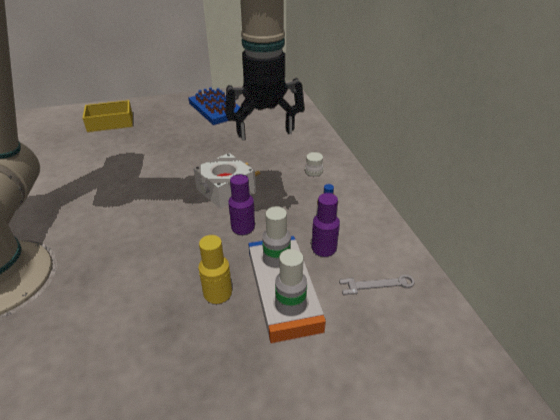

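The scene view shows white caps at about (158,205) for the orange-end cartridge and (214,190) for the blue-end one. The port socket is near (330,158), with purple and yellow decoys around the rack. Next I'll measure these with depth.

Run:
```python
from h import *
from scipy.optimize import least_squares
def circ(p,r):
    f=least_squares(lambda c:np.hypot(*(p-c).T)-r,p.mean(0),loss='soft_l1',f_scale=.001);return f.x.round(4),np.abs(f.fun).mean().round(4)
for n,caps,port,pur in (('scene0',[(214,190),(158,206)],(330,158),[(270,160),(245,232),(184,155)]),('side0',[(276,214),(290,262)],(225,172),[(240,185),(327,202),(211,245)])):
    im=load(n);P=cloud(im)
    for nm,L in (('cap',caps),('decoy',pur)):
      for u,v in L:
        c=P[v,u]; Q=P.reshape(-1,3); Q=Q[np.hypot(*(Q[:,:2]-c[:2]).T)<.05]
        top=np.nanpercentile(Q[:,2],98)
        h=Q[(Q[:,2]>top-.04)&(Q[:,2]<top-.006)]; t=Q[Q[:,2]>top-.004]
        print(n,nm,c.round(3),'ztop',top.round(4),'side fit',circ(h[:,:2],.02),'topcentre',((t[:,:2].max(0)+t[:,:2].min(0))/2).round(4),len(t))
    u,v=port;c=P[v,u];Q=P.reshape(-1,3)
    t=Q[(np.hypot(*(Q[:,:2]-c[:2]).T)<.1)&(abs(Q[:,2]-.066)<.005)]
    r=cv2.minAreaRect(t[:,:2].astype(np.float32)*1000); print(n,'port',c.round(3),r,np.median(t[:,2]),len(t))
    B=im['pixels'].astype(int)
    red=(B[...,2]>120)&(B[...,1]<70)&(B[...,0]<70)&(np.hypot(*(P[...,:2]-c[:2]).transpose(2,0,1))<.06)
    print('red',red.sum(),P[red].mean(0).round(4))
    t=Q[(np.hypot(*(Q[:,:2]-[.6,-.2]).T)<9)&(abs(Q[:,2]-.036)<.004)]
    cc=P[caps[0][1],caps[0][0]];t=t[np.hypot(*(t[:,:2]-cc[:2]).T)<.2]
    print('rack pts',cv2.minAreaRect(t[:,:2].astype(np.float32)*1000),len(t))
    for nm,m in (('blue',(B[...,0]>120)&(B[...,2]<70)&(B[...,1]<100)),('orange',(B[...,2]>150)&(B[...,1]<110)&(B[...,1]>40)&(B[...,0]<60))):
        m=m&(P[...,2]>.03)&(P[...,2]<.04); print(nm,m.sum(),P[m].mean(0).round(4))
```

```text
scene0 cap [ 0.565 -0.126  0.15 ] ztop 0.151 side fit (array([ 0.56  , -0.1273]), np.float64(0.0005)) topcentre [ 0.5611 -0.1273] 242
scene0 cap [ 0.562 -0.242  0.149] ztop 0.1509 side fit (array([ 0.5548, -0.2471]), np.float64(0.0005)) topcentre [ 0.5557 -0.2471] 258
scene0 decoy [0.523 0.013 0.141] ztop 0.2825 side fit (array([ 0.5114, -0.0045]), np.float64(0.0009)) topcentre [ 0.5457 -0.0108] 44
scene0 decoy [ 0.677 -0.096  0.14 ] ztop 0.1411 side fit (array([ 0.6741, -0.0985]), np.float64(0.0004)) topcentre [ 0.6745 -0.0986] 282
scene0 decoy [ 0.438 -0.161  0.138] ztop 0.1413 side fit (array([ 0.4305, -0.1632]), np.float64(0.0007)) topcentre [ 0.4315 -0.1635] 188
scene0 port [0.487 0.19  0.037] ((503.37249755859375, 177.82955932617188), (112.249755859375, 112.6308822631836), 25.196435928344727) 0.0656521534950711 1217
red 137 [0.4937 0.1855 0.0359]
rack pts ((563.1205444335938, -130.47918701171875), (352.7530517578125, 226.94091796875), 63.293922424316406) 2538
blue 75 [ 0.5465 -0.078   0.0359]
orange 209 [ 0.5514 -0.26    0.0359]
side0 cap [ 0.56  -0.132  0.152] ztop 0.1519 side
[... 297 characters left out ...]
97]), np.float64(0.0011)) topcentre [ 0.5482 -0.0136] 126
side0 decoy [ 0.669 -0.11   0.142] ztop 0.1417 side fit (array([ 0.6747, -0.0987]), np.float64(0.0008)) topcentre [ 0.6744 -0.1009] 205
side0 decoy [ 0.432 -0.172  0.142] ztop 0.1416 side fit (array([ 0.4311, -0.1629]), np.float64(0.0006)) topcentre [ 0.4312 -0.1636] 289
side0 port [0.51  0.207 0.039] ((502.80401611328125, 178.091796875), (114.36751556396484, 114.03563690185547), 24.744426727294922) 0.06657617330090232 847
red 21 [0.5061 0.2009 0.0364]
rack pts ((542.9661865234375, -150.2974853515625), (302.8138122558594, 243.3089599609375), 63.30257797241211) 2740
blue 53 [ 0.5422 -0.0779  0.0368]
orange 377 [ 0.5509 -0.2796  0.0369]
```

View pics/wrist0.png

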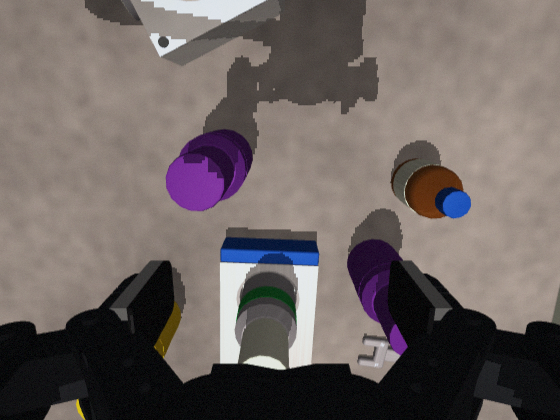

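Measurements agree with the sizes given. The caps are at (0.5605,-0.127) and (0.555,-0.247), 120 mm apart with tops at 0.15. The port is at (0.503,0.178), 112 mm square with its top at 0.066. The wrist view shows the blue strip at (268,245) with the blue-end cap below it at (265,350), between the open jaws. I'm moving above the blue-end cap.

```bash
python3 -m creep '{"delta_pos":[[0,-0.4,3],[0,-0.8,6.5],[0,-1.2,10],[0,-1.4,12.7],[0,-1.4,12.7],[2,-1.4,12.7],[4,-1.4,12.7],[6,-1.4,12.7],[6,-1.4,12.7],[6,-1.4,12.7]],"dr":[[0,0,0],[0,0,0],[0,0,0],[0,0,0],[0,0,0],[0,0,0],[0,0,0],[0,0,0],[0,0,0],[0,0,0]]}' 1 80
python3 - <<'E'
from h import *
im=grab('wrist','w1')
E
```

```text
clock: 1.15
position: [0.5611, -0.1264, 0.1713]
ee_rot: [0.5, 0.5, 0.5, -0.5]
contact_force: [0.5, 1.0, 0.9]
width: 0.0853
```

View pics/w1.png

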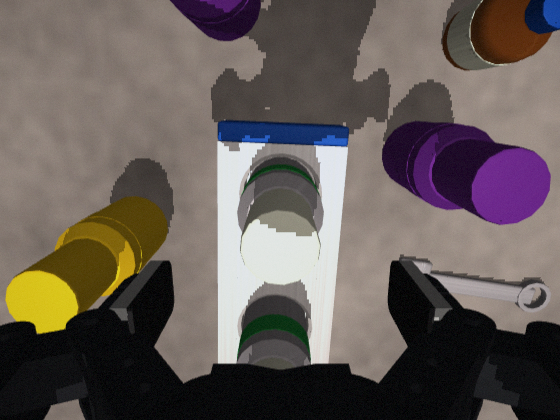

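The blue-end cap is at (281,245), centred between the jaws at (150,300) and (410,300). I'll check it with wrist depth, then descend.

```bash
python3 - <<'E'
from h import *
P=cloud(load('w1'));Q=P.reshape(-1,3)
t=Q[(np.hypot(*(Q[:,:2]-[.5605,-.127]).T)<.04)&(Q[:,2]>.145)&(Q[:,2]<.155)]
print(len(t),((t.max(0)+t.min(0))/2).round(4),(t.max(0)-t.min(0)).round(4), manip.get_state()['position'])
E
python3 -m creep '{"delta_pos":[[2,0,0.05],[4,0,0.05],[5.5,0,0.05],[6.1,0,0.05],[6.1,0,0.05],[6.1,0,0.05]],"dr":[[0,0,0],[0,0,0],[0,0,0],[0,0,0],[0,0,0],[0,0,0]]}'
```

```text
4836 [ 0.5616 -0.1252  0.1485] [0.0395 0.0398 0.0069] [ 0.56161744 -0.12669576  0.17209628]
clock: 1.8
position: [0.562, -0.1277, 0.1115]
ee_rot: [0.501, 0.5, 0.499, -0.5]
contact_force: [0.7, -0.1, -0.3]
width: 0.0856
```

```bash
python3 -m creep '{"delta_pos":[[0,0,0],[0,0,0],[0,0,0],[0,0,0],[0,0,0],[0,0,0],[0,0,0],[0,0,0],[0,0,0],[0,0,0]],"dr":[[0,0,0],[0,0,0],[0,0,0],[0,0,0],[0,0,0],[0,0,0],[0,0,0],[0,0,0],[0,0,0],[0,0,0]]}' -1 80
python3 -m creep '{"delta_pos":[[-0.5,0,0],[-1,0,0],[-2,0,0],[-3,0,0],[-4,0,0],[-5,0,0],[-5.5,0,0],[-5.5,0,0],[-5.5,0,0],[-5.5,0,0]],"dr":[[0,0,0],[0,0,0],[0,0,0],[0,0,0],[0,0,0],[0,0,0],[0,0,0],[0,0,0],[0,0,0],[0,0,0]]}'
for i in 1 2 3; do python3 -m creep '{"delta_pos":[[0,0,0],[0,0,0],[0,0,0],[0,0,0]],"dr":[[0,0,0],[0,0,0],[0,0,0],[0,0,0]]}'; done
python3 - <<'E'
from h import *
im=grab('side','s1');s=manip.get_state();print(s['effort'],s['qpos'])
E
```

```text
clock: 2.8
position: [0.5613, -0.1277, 0.1111]
ee_rot: [0.5, 0.5, 0.5, -0.5]
contact_force: [-0.9, 0.1, 5.8]
width: 0.0386
clock: 3.8
position: [0.5606, -0.1274, 0.1648]
ee_rot: [0.5, 0.5, 0.5, -0.5]
contact_force: [0.1, 0.2, -2.5]
width: 0.0387
clock: 4.2
position: [0.561, -0.1275, 0.1652]
ee_rot: [0.5, 0.5, 0.5, -0.5]
contact_force: [-0.4, 0.0, -1.9]
width: 0.0386
clock: 4.6
position: [0.561, -0.1275, 0.1653]
ee_rot: [0.5, 0.5, 0.5, -0.5]
contact_force: [-0.6, 0.1, -2.1]
width: 0.0382
clock: 5.0
position: [0.561, -0.1275, 0.1653]
ee_rot: [0.5, 0.5, 0.5, -0.5]
contact_force: [0.1, 0.6, -2.8]
width: 0.0387
[ 1.81849449e-03 -4.41726422e+01 -2.39545512e+01  3.12139106e-03
  1.92662585e-03 -1.75305765e-06] [-3.44406520e-01  3.20159790e-01  1.61010508e+00  1.58872592e-05
  1.21125692e+00 -3.44440810e-01]
```

View pics/s1.png

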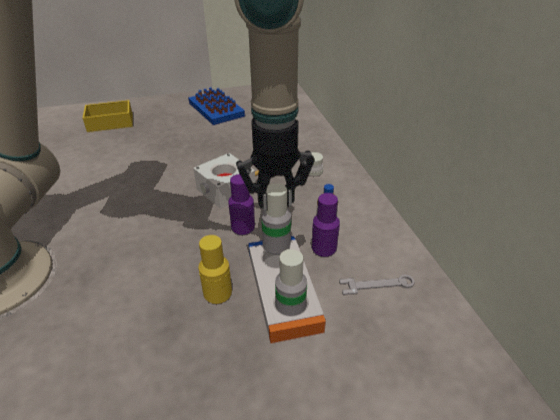

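The blue-end cartridge hangs upright about 55 mm above its well, at (276,225). The wrist reads about -2.3 N, or 0.24 kg, so it is the used-up one. I'm setting it back.

```bash
python3 -m creep '{"delta_pos":[[1,0,0],[2,0,0],[2.8,0,0],[3.4,0,0],[4,0,0],[4.5,0,0],[4.9,0,0],[5.2,0,0],[5.4,0,0],[5.4,0,0]],"dr":[[0,0,0],[0,0,0],[0,0,0],[0,0,0],[0,0,0],[0,0,0],[0,0,0],[0,0,0],[0,0,0],[0,0,0]]}'
python3 -m creep '{"delta_pos":[[0.1,0,0],[0.1,0,0],[0.1,0,0]],"dr":[[0,0,0],[0,0,0],[0,0,0]]}'
python3 -c "
from h import *
im=grab('side','s2')
P=cloud(im).reshape(-1,3);t=P[(np.hypot(*(P[:,:2]-[.561,-.127]).T)<.022)];print(np.nanmax(t[:,2]))"
```

```text
clock: 6.05
position: [0.5612, -0.1276, 0.1114]
ee_rot: [0.5, 0.5, 0.5, -0.5]
contact_force: [0.5, 0.1, -2.4]
width: 0.0388
clock: 6.35
position: [0.5613, -0.1276, 0.1111]
ee_rot: [0.5, 0.5, 0.5, -0.5]
contact_force: [-1.1, 0.7, 3.3]
width: 0.0389
0.5161920832561978
```

It's seated: the height is the same as before the lift, and the floor is pushing back with about 3 N. Release, rise and move to the orange end.

```bash
python3 -m creep '{"delta_pos":[[0,0,0],[0,0,0],[0,0,0],[0,0,0],[0,0,0],[0,0,0],[0,0,0],[0,0,0]],"dr":[[0,0,0],[0,0,0],[0,0,0],[0,0,0],[0,0,0],[0,0,0],[0,0,0],[0,0,0]]}' 1
python3 -m creep '{"delta_pos":[[-2,0,0],[-5,0,0],[-7.5,0,0],[-7.5,0,0],[-7.5,-0.2,3],[-7.5,-0.4,6],[-7.5,-0.6,9],[-7.5,-0.6,12],[-7.5,-0.6,12],[-7.5,-0.6,12]],"dr":[[0,0,0],[0,0,0],[0,0,0],[0,0,0],[0,0,0],[0,0,0],[0,0,0],[0,0,0],[0,0,0],[0,0,0]]}'
python3 - <<'E'
from h import *
for n in ('scene','side','wrist'):
    P=cloud(grab(n,n+'3'));Q=P.reshape(-1,3)
    for c in ([.5605,-.127],[.555,-.247]):
        t=Q[(np.hypot(*(Q[:,:2]-c).T)<.04)&(Q[:,2]>.145)&(Q[:,2]<.155)]
        if len(t): print(n,len(t),((t.max(0)+t.min(0))/2).round(4),np.median(t[:,2]))
print(manip.get_state()['position'])
E
```

```text
clock: 7.2
position: [0.561, -0.1275, 0.1103]
ee_rot: [0.5, 0.5, 0.5, -0.5]
contact_force: [-1.8, -0.3, 0.3]
width: 0.0851
clock: 8.2
position: [0.5544, -0.2476, 0.1842]
ee_rot: [0.499, 0.5, 0.5, -0.5]
contact_force: [0.8, 0.5, 0.2]
width: 0.0852
scene 249 [ 0.561  -0.1273  0.149 ] 0.149761838035853
scene 142 [ 0.5574 -0.2466  0.149 ] 0.14960430131678798
side 114 [ 0.5635 -0.1356  0.1491] 0.15035112854675614
side 365 [ 0.5551 -0.2487  0.1496] 0.1507767403712197
wrist 1919 [ 0.5617 -0.1391  0.1486] 0.149705775919074
wrist 4219 [ 0.5564 -0.245   0.1485] 0.14976685748946414
[ 0.55477373 -0.24636703  0.18489555]
```

```bash
python3 -m creep '{"delta_pos":[[2,0.05,0],[4,0.05,0],[6,0.05,0],[7,0.05,0],[7.4,0.05,0],[7.4,0.05,0],[7.4,0.05,0]],"dr":[[0,0,0],[0,0,0],[0,0,0],[0,0,0],[0,0,0],[0,0,0],[0,0,0]]}'
python3 -m creep '{"delta_pos":[[0,0,0],[0,0,0],[0,0,0],[0,0,0],[0,0,0],[0,0,0],[0,0,0],[0,0,0],[0,0,0],[0,0,0]],"dr":[[0,0,0],[0,0,0],[0,0,0],[0,0,0],[0,0,0],[0,0,0],[0,0,0],[0,0,0],[0,0,0],[0,0,0]]}' -1 90
python3 -m creep '{"delta_pos":[[-0.5,0,0],[-1,0,0],[-2,0,0],[-3,0,0],[-4,0,0],[-5,0,0],[-5.5,0,0],[-5.5,0,0],[-5.5,0,0],[-5.5,0,0]],"dr":[[0,0,0],[0,0,0],[0,0,0],[0,0,0],[0,0,0],[0,0,0],[0,0,0],[0,0,0],[0,0,0],[0,0,0]]}'
for i in 1 2 3; do python3 -m creep '{"delta_pos":[[0,0,0],[0,0,0],[0,0,0],[0,0,0]],"dr":[[0,0,0],[0,0,0],[0,0,0],[0,0,0]]}'; done
python3 - <<'E'
from h import *
im=grab('side','s4')
cv2.imwrite('pics/s4c.png',cv2.resize(im['pixels'][130:350,180:440],None,fx=2.5,fy=2.5))
E
```

```text
clock: 9.05
position: [0.5562, -0.2476, 0.1122]
ee_rot: [0.501, 0.5, 0.499, -0.5]
contact_force: [-0.2, 0.1, -0.1]
width: 0.0854
clock: 10.05
position: [0.5559, -0.2479, 0.1121]
ee_rot: [0.501, 0.5, 0.499, -0.5]
contact_force: [-0.1, -0.3, 5.4]
width: 0.0385
clock: 11.05
position: [0.555, -0.2472, 0.1657]
ee_rot: [0.5, 0.5, 0.5, -0.5]
contact_force: [0.3, 0.6, -7.3]
width: 0.0383
clock: 11.45
position: [0.5555, -0.2475, 0.1662]
ee_rot: [0.5, 0.5, 0.5, -0.5]
contact_force: [-0.2, 0.8, -6.9]
width: 0.0381
clock: 11.85
position: [0.5555, -0.2475, 0.1663]
ee_rot: [0.5, 0.5, 0.5, -0.5]
contact_force: [-0.3, 0.5, -6.7]
width: 0.0383
clock: 12.25
position: [0.5555, -0.2475, 0.1663]
ee_rot: [0.5, 0.5, 0.5, -0.5]
contact_force: [-0.1, -0.0, -7.5]
width: 0.0384
```

View pics/s4c.png

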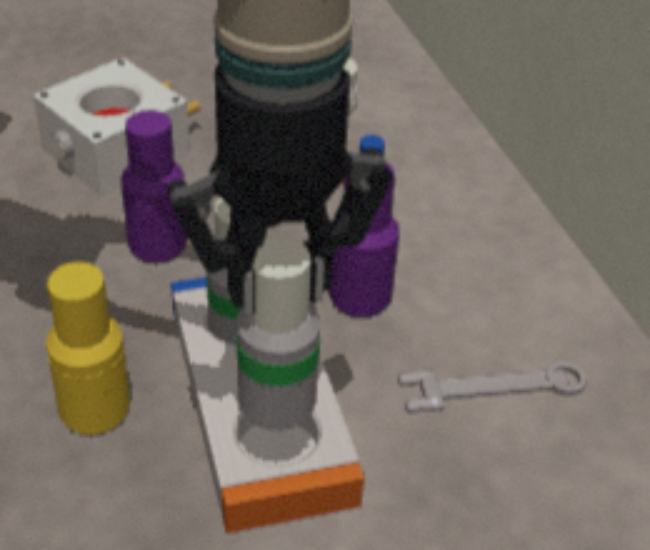

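The orange-end cartridge is held upright above its well, at (278,340) in the crop. It weighs about 7.1 N, or 0.72 kg, so it is the full one. While it rises I'll refine the socket centre from the earlier images.

```bash
python3 -m creep '{"delta_pos":[[-1,0,0],[-3,0,0],[-5,0,0],[-7,0,0],[-9,0,0],[-11,0,0],[-12,0,0],[-12,0,0],[-12,0,0]],"dr":[[0,0,0],[0,0,0],[0,0,0],[0,0,0],[0,0,0],[0,0,0],[0,0,0],[0,0,0],[0,0,0]]}'
python3 - <<'E'
from h import *
from scipy.optimize import least_squares
for n in ('scene0','scene3','side0','side3','s4'):
    P=cloud(load(n)) ;Q=P.reshape(-1,3)
    t=Q[(np.hypot(*(Q[:,:2]-[.503,.178]).T)<.09)&(abs(Q[:,2]-.066)<.002)][:,:2]
    # largest empty circle centre of top-surface points near centre
    g=np.stack(np.meshgrid(np.arange(.49,.516,.0005),np.arange(.165,.191,.0005)),-1).reshape(-1,2)
    d=np.partition(np.linalg.norm(g[:,None]-t[None],axis=2),8,axis=1)[:,8]
    k=d>d.max()-.0005
    print(n,len(t),g[k].mean(0).round(4),d.max().round(4),np.array(cv2.minAreaRect((t*1000).astype(np.float32))[0]).round(1))
print(manip.get_state()['position'],manip.get_state()['contact_force'])
E
```

```text
clock: 13.2
position: [0.5551, -0.2473, 0.2858]
ee_rot: [0.5, 0.5, 0.5, -0.5]
contact_force: [1.0, -0.0, -6.6]
width: 0.0383
scene0 997 [0.5049 0.1772] 0.0317 [503.5 178.2]
scene3 990 [0.5046 0.1768] 0.0317 [504. 178.]
side0 688 [0.5034 0.1754] 0.0316 [504.  177.6]
side3 662 [0.5036 0.1754] 0.0313 [503.8 178.5]
s4 669 [0.5038 0.1753] 0.0312 [503.8 177.8]
[ 0.55514968 -0.24729443  0.28582878] [ 1.03889357 -0.01207553 -6.64642929]
```

```bash
python3 -m creep '{"delta_pos":[[0,-0.2,-1.5],[0,-0.5,-4],[0,-0.8,-7],[0,-1.2,-10.5],[0,-1.7,-14],[0,-2.1,-17.5],[0,-2.5,-21],[0,-2.9,-24.5],[0,-3.4,-28],[0,-3.7,-31]],"dr":[[0,0,0],[0,0,0],[0,0,0],[0,0,0],[0,0,0],[0,0,0],[0,0,0],[0,0,0],[0,0,0],[0,0,0]]}'
python3 -m creep '{"delta_pos":[[0,-0.4,-3],[0,-0.8,-6],[0,-1.1,-9],[0,-1.4,-11.5],[0,-1.4,-11.5],[0,-1.4,-11.5],[0,-1.4,-11.5]],"dr":[[0,0,0],[0,0,0],[0,0,0],[0,0,0],[0,0,0],[0,0,0],[0,0,0]]}'
python3 -c "
from h import *
s=manip.get_state();print(s['position'],s['contact_force'],rot().as_matrix().round(3))"
```

```text
clock: 14.2
position: [0.5163, 0.0653, 0.2853]
ee_rot: [0.499, 0.499, 0.501, -0.5]
contact_force: [0.9, 0.1, -7.0]
width: 0.0383
clock: 14.9
position: [0.5038, 0.1771, 0.2857]
ee_rot: [-0.5, -0.499, -0.5, 0.501]
contact_force: [-0.1, 0.3, -6.7]
width: 0.0388
[0.50381107 0.17714166 0.28569746] [-0.05780387  0.27325777 -6.68676973] [[-0.001  1.     0.   ]
 [-0.001  0.    -1.   ]
 [-1.    -0.001  0.001]]
```

```bash
python3 -m creep '{"delta_pos":[[1,0,0],[3,0,0],[5,0,0],[7,0,0],[9,0,0],[10,0,0],[10.6,0,0],[10.6,0,0],[10.6,0,0]],"dr":[[0,0,0],[0,0,0],[0,0,0],[0,0,0],[0,0,0],[0,0,0],[0,0,0],[0,0,0],[0,0,0]]}'
python3 - <<'E'
from h import *
from scipy.optimize import least_squares
a=[]
for n in ('scene','side'):
    im=grab(n,n+'5');P=cloud(im);Q=P.reshape(-1,3)
    t=Q[(np.hypot(*(Q[:,:2]-[.504,.177]).T)<.045)&(Q[:,2]>.09)&(Q[:,2]<.152)][:,:2]
    f=least_squares(lambda c:np.hypot(*(t-c).T)-.028,[.504,.177],loss='soft_l1',f_scale=.001);print(n,len(t),f.x.round(4),np.abs(f.fun).mean())
    u,v=(330,165) if n=='scene' else (225,165)
    a.append(cv2.resize(im['pixels'][v-75:v+75,u-65:u+65],None,fx=3,fy=3))
cv2.imwrite('pics/p5.png',np.hstack(a))
E
```

```text
clock: 15.8
position: [0.5052, 0.1775, 0.1811]
ee_rot: [0.5, 0.501, 0.5, -0.5]
contact_force: [-0.2, 0.6, -6.4]
width: 0.0381
scene 435 [0.5043 0.1779] 0.0006873555990091236
side 520 [0.5055 0.178 ] 0.0010268306060409616
```

View pics/p5.png

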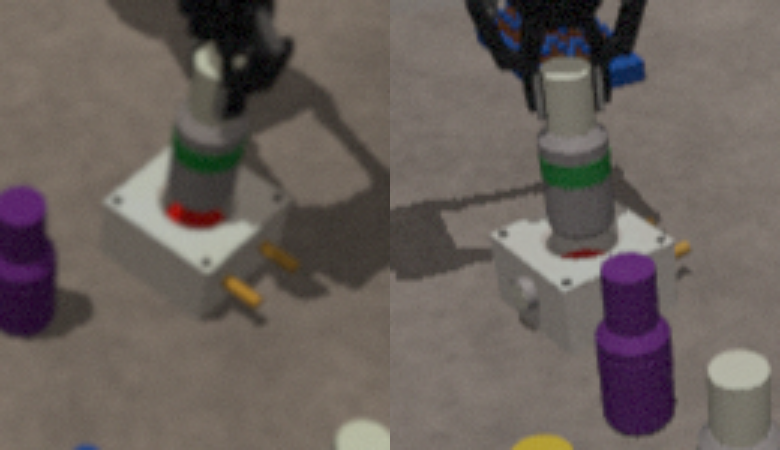

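The cartridge stands upright above the socket in both views: the red seat shows right under its foot at (197,213) on the left and (580,253) on the right. The fits agree to about 1 mm. I'm shifting 1 mm and entering slowly.

```bash
python3 -m creep '{"delta_pos":[[0.3,-0.1,0],[0.6,-0.1,0],[0.9,-0.1,0],[1.2,-0.1,0],[1.5,-0.1,0],[1.7,-0.1,0],[1.9,-0.1,0],[2.0,-0.1,0],[2.0,-0.1,0]],"dr":[[0,0,0],[0,0,0],[0,0,0],[0,0,0],[0,0,0],[0,0,0],[0,0,0],[0,0,0],[0,0,0]]}'
python3 -m creep '{"delta_pos":[[0.2,0,0],[0.4,0,0],[0.6,0,0],[0.8,0,0],[0.9,0,0],[1,0,0],[1,0,0],[1,0,0]],"dr":[[0,0,0],[0,0,0],[0,0,0],[0,0,0],[0,0,0],[0,0,0],[0,0,0],[0,0,0]]}'
python3 -c "
from h import *
s=manip.get_state();print(s['position'],s['contact_force'],s['moment'])"
```

```text
clock: 16.8
position: [0.5035, 0.1775, 0.1601]
ee_rot: [-0.5, -0.5, -0.5, 0.5]
contact_force: [-0.3, 0.5, -6.1]
width: 0.0382
clock: 17.6
position: [0.5036, 0.1775, 0.1503]
ee_rot: [0.5, 0.5, 0.5, -0.5]
contact_force: [0.3, 1.0, -7.4]
width: 0.0383
[0.50358647 0.17749081 0.15031592] [ 0.31956149  0.95911639 -7.40639184] [-0.0235455  -0.00247853 -0.03799975]
```

It's inside with no side load. Continuing to the seat at TCP ≈ 0.138 and the stop at ≈ 0.126.

```bash
python3 -m creep '{"delta_pos":[[0.3,0,0],[0.6,0,0],[0.9,0,0],[1.1,0,0],[1.3,0,0],[1.3,0,0],[1.3,0,0]],"dr":[[0,0,0],[0,0,0],[0,0,0],[0,0,0],[0,0,0],[0,0,0],[0,0,0]]}'
python3 -m creep '{"delta_pos":[[0.2,0,0],[0.3,0,0],[0.4,0,0],[0.5,0,0],[0.6,0,0],[0.6,0,0],[0.6,0,0]],"dr":[[0,0,0],[0,0,0],[0,0,0],[0,0,0],[0,0,0],[0,0,0],[0,0,0]]}'
python3 -m creep '{"delta_pos":[[0.1,0,0],[0.2,0,0],[0.3,0,0],[0.4,0,0],[0.4,0,0],[0.4,0,0]],"dr":[[0,0,0],[0,0,0],[0,0,0],[0,0,0],[0,0,0],[0,0,0]]}'
```

```text
clock: 18.3
position: [0.5034, 0.1775, 0.1374]
ee_rot: [-0.5, -0.5, -0.5, 0.5]
contact_force: [-0.8, -1.5, -4.2]
width: 0.0384
clock: 19.0
position: [0.5035, 0.1775, 0.1313]
ee_rot: [-0.5, -0.5, -0.5, 0.5]
contact_force: [-4.1, -0.2, 1.6]
width: 0.0384
clock: 19.6
position: [0.5034, 0.1775, 0.1271]
ee_rot: [-0.5, -0.5, -0.5, 0.5]
contact_force: [-3.4, 0.2, 1.4]
width: 0.0384
```

There is a -4 N side force in x, so I'll ease 1 mm that way and keep going in small steps.

```bash
python3 -m creep '{"delta_pos":[[0,-0.05,0],[0,-0.1,0],[0,-0.1,0],[0.1,-0.1,0],[0.1,-0.1,0],[0.1,-0.1,0]],"dr":[[0,0,0],[0,0,0],[0,0,0],[0,0,0],[0,0,0],[0,0,0]]}'
python3 -m creep '{"delta_pos":[[0.05,0,0],[0.05,0,0],[0.05,0,0]],"dr":[[0,0,0],[0,0,0],[0,0,0]]}'
```

```text
clock: 20.2
position: [0.5032, 0.1775, 0.1267]
ee_rot: [0.5, 0.5, 0.5, -0.5]
contact_force: [-1.0, -1.1, 1.6]
width: 0.0381
clock: 20.5
position: [0.5032, 0.1775, 0.1262]
ee_rot: [0.5, 0.5, 0.5, -0.5]
contact_force: [-0.0, -0.5, 3.8]
width: 0.0381
```

```bash
for i in 1 2; do python3 -m creep '{"delta_pos":[[0.05,0,0],[0.05,0,0],[0.05,0,0]],"dr":[[0,0,0],[0,0,0],[0,0,0]]}'; done
```

```text
clock: 20.8
position: [0.5032, 0.1776, 0.1261]
ee_rot: [0.5, 0.5, 0.5, -0.499]
contact_force: [-1.0, -0.4, 6.5]
width: 0.0383
clock: 21.1
position: [0.5032, 0.1776, 0.126]
ee_rot: [0.5, 0.501, 0.5, -0.499]
contact_force: [-2.0, -0.5, 9.8]
width: 0.0381
```

It's on the stop: z has stopped changing while the force climbs about 3 N per 0.5 mm. Adding 0.7 mm and holding.

```bash
python3 -m creep '{"delta_pos":[[0.04,0,0],[0.07,0,0],[0.07,0,0],[0.07,0,0]],"dr":[[0,0,0],[0,0,0],[0,0,0],[0,0,0]]}'
python3 -m creep '{"delta_pos":[[0,0,0],[0,0,0],[0,0,0],[0,0,0],[0,0,0],[0,0,0]],"dr":[[0,0,0],[0,0,0],[0,0,0],[0,0,0],[0,0,0],[0,0,0]]}'
python3 -m creep '{"delta_pos":[[0,0,0],[0,0,0],[0,0,0],[0,0,0],[0,0,0],[0,0,0]],"dr":[[0,0,0],[0,0,0],[0,0,0],[0,0,0],[0,0,0],[0,0,0]]}'
```

```text
clock: 21.5
position: [0.5032, 0.1776, 0.126]
ee_rot: [0.501, 0.501, 0.5, -0.499]
contact_force: [-2.6, -1.4, 13.4]
width: 0.0382
clock: 22.1
position: [0.5032, 0.1776, 0.126]
ee_rot: [0.501, 0.501, 0.5, -0.499]
contact_force: [-2.5, -0.4, 13.3]
width: 0.0382
clock: 22.7
position: [0.5032, 0.1776, 0.1261]
ee_rot: [0.501, 0.501, 0.5, -0.499]
contact_force: [-1.9, -1.3, 13.7]
width: 0.0384
```

It held with 13.4 N of push, about 20.5 N on the port, for over 1.2 s. Releasing and rising.

```bash
python3 -m creep '{"delta_pos":[[0,0,0],[0,0,0],[0,0,0],[0,0,0],[0,0,0],[0,0,0],[0,0,0],[0,0,0]],"dr":[[0,0,0],[0,0,0],[0,0,0],[0,0,0],[0,0,0],[0,0,0],[0,0,0],[0,0,0]]}' 1
python3 -m creep '{"delta_pos":[[-1,0,0],[-3,0,0],[-6,0,0],[-9,0,0],[-12,0,0],[-14,0,0],[-14,0,0],[-14,0,0],[-14,0,0]],"dr":[[0,0,0],[0,0,0],[0,0,0],[0,0,0],[0,0,0],[0,0,0],[0,0,0],[0,0,0],[0,0,0]]}'
python3 - <<'E'
from h import *
a=[]
for n in ('scene','side'):
    im=grab(n,n+'6');P=cloud(im);Q=P.reshape(-1,3);a.append(im['pixels'])
    for c,z in (([.504,.178],.164),([.5605,-.127],.15)):
        t=Q[(np.hypot(*(Q[:,:2]-c).T)<.03)&(abs(Q[:,2]-z)<.015)]; k=t[t[:,2]>np.percentile(t[:,2],97)-.004]
        print(n,len(k),((k.max(0)+k.min(0))/2).round(4),np.median(k[:,2]).round(4))
cv2.imwrite('pics/e6.png',np.hstack([cv2.resize(a[0][100:300,100:400],(400,267)),cv2.resize(a[1][100:350,170:470],(400,333))[:267]]))
E
```

```text
clock: 23.5
position: [0.5025, 0.1775, 0.1241]
ee_rot: [0.5, 0.5, 0.5, -0.5]
contact_force: [0.0, -0.0, 0.2]
width: 0.0855
clock: 24.4
position: [0.5017, 0.1773, 0.2629]
ee_rot: [-0.5, -0.499, -0.5, 0.501]
contact_force: [0.3, 0.5, -0.3]
width: 0.0856
scene 168 [0.5034 0.1773 0.1647] 0.1639
scene 223 [ 0.5607 -0.1277  0.1505] 0.1498
side 113 [0.5032 0.1752 0.165 ] 0.1649
side 235 [ 0.561  -0.1291  0.1507] 0.1508
```

View pics/e6.png

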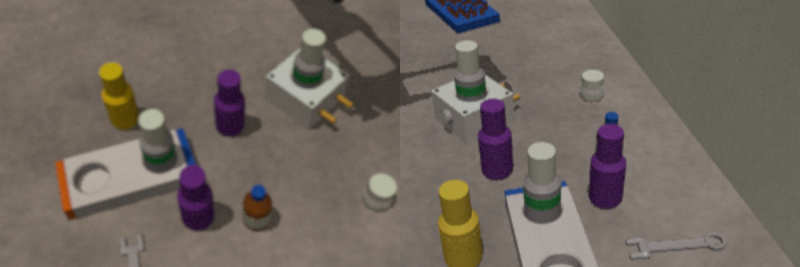

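The full cartridge stands upright and home in the port at (311,60) left, with its top at 0.164 as expected. The used-up one stands in the blue well at (155,140), with its top at 0.150. The bystanders look untouched.

```bash
python3 -c "
from rig import manip
print(manip.sign_off())"
```

```text
the job is handed in; nothing more can be done
None
```

The full cartridge is pressed home in the gas port and stayed down when I let go. The used-up one is back in the rack's blue well. I handed the job in at about 24.5 s; no verdict is reported.

- **Weighing:** the blue-end cartridge read about 2.3 N (0.24 kg), so it is used up. The orange-end one read about 7.1 N (0.72 kg), so it is full. Each was held still about 55 mm up for over a second, and the first was set back before I lifted the second.
- **Pressing home:** I held the full one on the stop with about 13.4 N of push (about 20.5 N on the port with its weight) for over 1.2 s. A side force of about 4 N showed on the way down, and I eased it with a 1 mm shift.
- **Last checks:** the cap in the port measured 0.164 to 0.165 m high (0.164 is fully home), within about 2 to 3 mm of the socket's centre. The one in the rack measured 0.150 to 0.151 m (0.150 is on the well floor). Both stood upright, the gripper was clear, and the bottle, jar and spanner looked unmoved.
- **Disagreement:** the cameras differed by about 2 mm on the cap in the port and on the socket's centre, about the stated calibration error.

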